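# Rake the lost mouse out of the gap with the ruler

## Task

The computer mouse has slid into the narrow gap between the two little drawer boxes. Pull the wooden ruler out of the pen holder and rake the mouse out with it until the whole mouse lies the right way up on the open desk in front of the boxes, clear of them by about a finger's width; touch the mouse with nothing but the ruler. Then stand the ruler back in the pen holder, and leave everything else where it is.

Things in the scene. Friction and masses are not known exactly. Their poses are not given: they have to be found in the camera images.
- ruler: Loose wooden ruler, 220 long, 30 wide, 10 thick, 0.05 kg, standing on end in one of the holder's three wells (which one varies), far taller than the items in the others. Origin: centre of its lower end. z up along its length, x across its 10 mm thickness, y across its width. Starts upright, within about 10 degrees, its x nearly along the holder's x.
- holder: Dark steel pen holder, fixed to the desk, 100 (x) by 54 (y) by 90 high (z), open on top. Origin: centre of its underside. Three wells in a row along x, centred at x = -32, 0 and +32 mm, each 28 (x) by 46 (y) inside, floor 6 above the desk, walls 4 thick. One well holds the ruler, the others a marker and a glue stick.
- mouse: Loose white computer mouse, 105 long (x), 60 wide (y), 34 high, about 0.1 kg, lying on the desk wholly inside the gap. Origin: centre of its underside; z up. Both ends are upright faces 18 high, at x = -52.5 and +52.5 mm. Its x is within about 5 degrees of the bay's x.
- bay: Two wooden drawer boxes fixed in place, each 190 deep (x), 70 wide (y), 110 high; between them an open-topped gap 74 wide, its floor the desk. Origin: on the desk, mid-gap, level with the box fronts; x runs into the gap, away from the robot, z up. Gap open in front (x=0), closed behind by a rail 30 high, inner face at x=180. At least 45 free behind the mouse. Knobs stand 13 out of the fronts.
- marker: Bystander: white marker with a black cap, 19 diameter, 140 long, standing loose in a well of the holder. Origin: centre of its foot.
- glue: Bystander: white and grey glue stick, 22 diameter, 115 long, standing loose in a well of the holder. Origin: centre of its foot.
- mug: Bystander: white mug, 80 diameter, 90 high. Origin: centre of its underside.
- stapler: Bystander: black stapler, 135 long, 58 high. Origin: centre of its underside.
- notes: Bystander: block of note paper, 76 x 76 x 40. Origin: centre of its underside.
- tape: Bystander: grey tape dispenser, 130 x 50 x 78 high. Origin: centre of its underside.
- pencase: Bystander: grey pen case, 160 x 58 x 34 high. Origin: centre of its underside.

How it is judged:
On the way, in this order (a step that is already met when the one before it is completed fails the run):
1. the ruler has been pulled right out of the holder (height (world z) of ruler above 0.095 m), for 0.2 s.
2. the whole mouse has been raked out in front of the boxes (x of mouse in the frame of bay below -0.06 m), for 0.2 s.
At the end, for the whole second after the job is handed in: Mouse at rest, right way up (0.15 rad), on the desk before the boxes: centre 60 to 220 mm before their fronts, within 120 mm of the gap's middle line. Ruler at rest in the holder, lower end in a well within 14 mm of its floor, leaning under 0.4 rad. Bystanders moved 40 mm at most (x of mouse in the frame of bay between -0.22 and -0.06 m and y of mouse in the frame of bay between -0.12 and 0.12 m and height (world z) of mouse below 0.01 m and angle between mouse's own z axis and vertical below 0.15 rad and linear speed of each of mouse, ruler below 0.02 m/s and x of ruler in the frame of holder between -0.05 and 0.05 m and y of ruler in the frame of holder between -0.027 and 0.027 m and z of ruler in the frame of holder below 0.02 m and angle between ruler's own z axis and vertical below 0.4 rad); the robot touches nothing.
It fails at once if the robot touches the mouse itself instead of with the ruler (contact force between any of the fingers, the arm and mouse above 0.5 N).
It fails at once if the marker or the glue stick is taken out or moved more than 40 mm (distance of any of marker, glue from where it was at the start of the episode above 0.04 m).
It fails at once if another thing on the desk is moved more than 40 mm (distance of any of mug, stapler, notes, tape, pencase from where it was at the start of the episode above 0.04 m).
It also fails if it takes over 53 s, if anything falls off the work surface, if the arm or the gripper's body presses on something with over 40 N, if the wrist force passes 120 N, or if a joint passes its speed limit or range.

## Robot

A 6-joint arm with a two-finger parallel gripper is mounted at the origin on the work surface. World frame = base frame: x ahead of the robot, y to its left, z up, the work surface at z = 0. Lengths are in m, angles in rad, forces in N, time in s.
With the tool pointing down it reaches from about 0.275 to 0.875 m from the base axis. Payload 12.5 kg.
Tool frame: the origin (TCP) lies at the very end of the fingers, on their centre line; the grasp point (between the pads) lies 19 mm behind it; x points along the fingers, y is the direction in which the jaws open and shut, and the axes are right-handed (so a half turn about x gives the same grasp; the last joint's range is limited). The gripper opens to 85 mm and grips with 20 to 120 N. Pads are 22 mm wide; open, the fingers measure 114 mm over their backs; the gripper's body (76 mm by 85 mm) begins 54 mm behind the grasp point. The pads swing forward as they close: fully open they stand 13 mm farther back than shut.
Start: joints at [-1.224, 0.351, 1.652, -0, 1.139, -0.085], TCP at [0.23, -0.499, 0.231] pointing down, gripper open.
Joint ranges: [-2.75, 2.75], [-0.79, 2.1], [0.01, 2.65], [-1.57, 4.71], [0.07, 3.14], [-2.87, 2.87]. Speed limits (rad/s): [2.22, 2.22, 2.79, 3.14, 3.14, 3.14].

## Interface

Orientations are given as a 3x3 rotation matrix whose columns are the frame's x, y, z axes.
In Python, from bench import manip gives the robot as it stands. Calls block until the motion is done:
- manip.move_ptp(position, orientation): joint-space move of the TCP to a pose.
- manip.move_l(position, attitude=None, max_speed=0.15): straight line of the TCP; attitude=None keeps the orientation; max_speed is the mean speed in m/s.
- manip.move_j(angles): joint-space move.
- manip.set_gripper(opening, effort=None): opening from 0.0 (shut) to 1.0 (fully open); effort is the grip in N (None keeps the last); returns when the fingers have stopped.
- manip.dwell(seconds).
- manip.inverse_kinematics(position, orientation): joint angles nearest the present ones, or None.
- manip.grab_frame(name): name is "side" or "top"; returns (picture, depth): 384x512x3 uint8, red, green, blue; 384x512 float32, m along the optical axis (not along the pixel's ray), 0 where there is no reading.
- manip.get_calibration(name): a dict with "camera_matrix" (3x3 intrinsics, pixels), "R" (3x3) and "t" (3): a world point X has camera coordinates R X + t. Camera axes: x right, y down, z forward; pixel columns grow to the right and rows downward; lengths in m; the calibration is good to about 2 mm. A picture is of the moment at which its call begins. get_calibration takes no time and is no camera call.
A pose or a line that the arm cannot do raises manip.Unreachable and nothing moves.
- manip.sign_off(): hands the job in, once; it reports no verdict.
Trained networks look in the newest picture that a camera, given by its name, has taken for a name from the list of things; names that differ only in an ending like _2 or _b are one class to them, and where a whole thing is asked for, a point or a joint stands for the part that bears it (a point fixed in the world has none). Each returns a list of dicts, best first, with "confidence" (0 to 1); they miss things now and then, are a little off and sometimes report something else, mostly with a low value. They report only what shows in the picture. A call takes as long as a camera call.
- manip.look_for(camera, name): "at" ([x, y, z] in m, in world coordinates, good to about 4 mm: the middle of the surface that is visible of it).
Readings, each from a call of its own:
- manip.current_time(): time.
- manip.current_qpos(): joint angles.
- manip.current_joint_vel(): joint speeds.
- manip.current_joint_torque(): joint torques, N m.
- manip.current_ee_pos(): TCP position.
- manip.current_tcp_rot(): TCP orientation.
- manip.current_force(): force on the tool from outside, world axes, zero at the start.
- manip.current_ft_torque(): the same for the moment, N m.
- manip.current_grip_width(): opening from 0.0 (shut) to 1.0 (fully open).
Only numpy, scipy, OpenCV 4.12 (cv2) and the standard library are available. Lean on these libraries where they do the work, as an engineer would, in place of code of your own. Each camera call takes 0.05 s, during which the arm holds its last target.

## Working session

There is one attempt and no reset: what is moved stays moved. The work goes in short steps, each a Python script; the robot and the scene stay as the last script left them, time stands still between calls to the robot, and variables do not carry over. Pictures are saved under pics/ and viewed, and the job is handed in when it is done.

```bash
ls; mkdir -p pics
python3 - <<'E'
from bench import manip
import cv2,numpy as np
for n in ("side","top"):
    p,d=manip.grab_frame(n); cv2.imwrite(f"pics/{n}0.png",p[:,:,::-1]); np.save(f"{n}_d0.npy",d); np.save(f"{n}_p0.npy",p)
    c=manip.get_calibration(n); print(n,c)
    for o in "ruler holder mouse bay marker glue mug stapler notes tape pencase".split():
        print(o,[(np.round(r["at"],3).tolist(),round(r["confidence"],2)) for r in manip.look_for(n,o)[:2]])
print(manip.current_time())
E
```

```text
pics
side {'camera_matrix': array([[419.38178049,   0.        , 258.16394829],
       [  0.        , 419.38178049, 193.69045397],
       [  0.        ,   0.        ,   1.        ]]), 'R': array([[ 0.96458342, -0.26249364,  0.0259982 ],
       [-0.11755157, -0.51600232, -0.8484829 ],
       [ 0.2361365 ,  0.81537641, -0.52858382]]), 't': array([-0.49535948,  0.11143953,  1.06222606])}
ruler [([0.561, -0.286, 0.162], 0.82)]
holder [([0.527, -0.292, 0.058], 0.69), ([0.53, -0.273, 0.119], 0.37)]
mouse []
bay [([0.603, 0.016, 0.089], 0.71), ([0.428, 0.37, 0.022], 0.36)]
marker [([0.536, -0.277, 0.116], 0.52)]
glue [([0.501, -0.271, 0.106], 0.73), ([0.334, -0.292, 0.032], 0.47)]
mug [([0.425, 0.366, 0.022], 0.64)]
stapler [([0.472, -0.471, 0.056], 0.85)]
notes [([0.707, -0.247, 0.036], 0.9)]
tape [([0.598, 0.379, 0.032], 0.78)]
pencase [([0.333, -0.292, 0.032], 0.74)]
top {'camera_matrix': array([[378.29476236,   0.        , 247.8978407 ],
       [  0.        , 378.29476236, 192.72262551],
       [  0.        ,   0.        ,   1.        ]]), 'R': array([[-0.02783549, -0.99949019,  0.0156377 ],
       [-0.99588178,  0.0263779 , -0.08673923],
       [ 0.08628252, -0.01798772, -0.99610831]]), 't': array([-0.02682119,  0.52439035,  1.09400401])}
ruler [([0.56, -0.264, 0.16], 0.79)]
holder [([0.534, -0.25, 0.073], 0.81)]
mouse [([0.603, 0.088, 0.035], 0.56)]
bay [([0.62, 0.121, 0.113], 0.77)]
marker [([0.533, -0.258, 0.12], 0.49), ([0.487, -0.446, 0.059], 0.46)]
glue [([0.603, 0.089, 0.034], 0.6), ([0.5, -0.253, 0.118], 0.49)]
mug [([0.408, 0.414, 0.041], 0.7)]
stapler [([0.488, -0.444, 0.054], 0.66)]
notes [([0.715, -0.23, 0.041], 0.86)]
tape [([0.6, 0.379, 0.035], 0.77)]
pencase [([0.332, -0.258, 0.033], 0.74)]
1.2
```

View pics/side0.png

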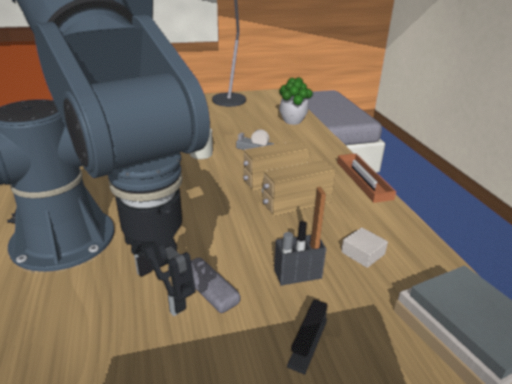

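View pics/top0.png

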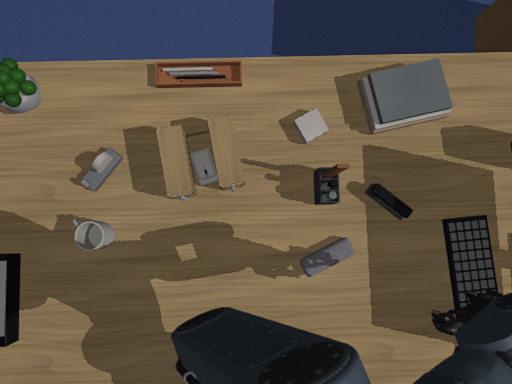

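The side view shows the holder at about (300,260). The ruler stands at (318,220) in its far well, the black-capped marker at (301,233) and the glue stick at (288,243). In the top view the boxes are at (175,160) and (225,152), with the mouse between them at (203,165). The holder is at (327,186). Next I'll fit precise poses from depth.

```bash
cat > h.py <<'E'
import numpy as np,cv2
from bench import manip
def cloud(n,d,pic=None):
    c=manip.get_calibration(n);K=c["camera_matrix"]
    v,u=np.mgrid[:d.shape[0],:d.shape[1]]
    P=np.stack([(u-K[0,2])/K[0,0]*d,(v-K[1,2])/K[1,1]*d,d],-1)
    return (P-c["t"])@c["R"]
def proj(n,X):
    c=manip.get_calibration(n);q=c["camera_matrix"]@(c["R"]@np.asarray(X)+c["t"]);return q[:2]/q[2]
E
python3 - <<'E'
from h import *
for n in("top","side"):
    d=np.load(f"{n}_d0.npy");W=cloud(n,d);ok=d>0
    print(n)
    m=ok&(abs(W[...,2]-.11)<.008)&(abs(W[...,1]-.09)<.2)&(W[...,0]>.4)&(W[...,0]<.85)
    k,lab,st,_=cv2.connectedComponentsWithStats(m.astype(np.uint8))
    for i in range(1,k):
        if st[i,4]>200:
            p=W[lab==i];r=cv2.minAreaRect((p[:,:2]*1000).astype(np.float32));print("box",st[i],r,cv2.boxPoints(r).round(0).tolist(),p[:,2].mean())
    # mouse
    m=ok&(abs(W[...,0]-.6)<.12)&(abs(W[...,1]-.09)<.06)&(W[...,2]>.012)&(W[...,2]<.045)
    p=W[m];print("mouse",m.sum(),p.min(0),p.max(0), cv2.minAreaRect((p[:,:2]*1000).astype(np.float32)))
    # holder
    m=ok&(abs(W[...,0]-.53)<.09)&(abs(W[...,1]+.26)<.08)&(abs(W[...,2]-.09)<.006)
    p=W[m];r=cv2.minAreaRect((p[:,:2]*1000).astype(np.float32));print("holder",m.sum(),r,cv2.boxPoints(r).round(0).tolist())
    m=ok&(abs(W[...,0]-.53)<.1)&(abs(W[...,1]+.26)<.1)&(W[...,2]>.15)
    p=W[m];c=p.mean(0);print("ruler",m.sum(),c,p[:,2].max());
    for z in np.arange(.1,.24,.02):
        m=ok&(abs(W[...,0]-.53)<.1)&(abs(W[...,1]+.26)<.1)&(abs(W[...,2]-z)<.01);q=W[m]
        if len(q):print(z,len(q),q[:,0].min().round(3),q[:,0].max().round(3),q[:,1].min().round(3),q[:,1].max().round(3))
for n in("top","side"):
    p=np.load(f"{n}_p0.npy")
    for k,c,w in(("ruler",(.53,-.26,.1),.13),("mouse",(.62,.09,.05),.17)):
        u,v=proj(n,c).astype(int);s=45 if k=="ruler" else 60
        cv2.imwrite(f"pics/{n}_{k}.png",cv2.convertScaleAbs(cv2.resize(p[max(0,v-s):v+s,u-s:u+s,::-1],(540,540),interpolation=cv2.INTER_CUBIC),alpha=1.5));print(n,k,u-s,v-s)
E
```

```text
top
box [ 207  115   37   72 1752] ((634.8784790039062, 20.155651092529297), (193.2764129638672, 69.9735336303711), 9.352020263671875) [[534.0, 39.0], [545.0, -30.0], [736.0, 1.0], [725.0, 70.0]] 0.11065026769932836
box [ 155  124   38   73 1796] ((612.1300659179688, 162.38088989257812), (193.4918975830078, 70.84492492675781), 9.209524154663086) [[511.0, 182.0], [522.0, 112.0], [713.0, 143.0], [702.0, 213.0]] 0.11049580672330703
mouse 892 [0.50598628 0.0313626  0.01205965] [0.71993541 0.14820557 0.04488066] ((616.7562255859375, 111.46672058105469), (200.17201232910156, 120.14261627197266), 12.741410255432129)
holder 239 ((535.2926635742188, -265.5902099609375), (55.60577392578125, 99.55065155029297), 88.92453002929688) [[485.0, -292.0], [585.0, -294.0], [586.0, -239.0], [486.0, -237.0]]
ruler 122 [ 0.56454454 -0.26621057  0.20267703] 0.2294278827085919
0.1 173 0.485 0.584 -0.293 -0.238
0.12000000000000001 86 0.494 0.57 -0.282 -0.254
0.14 62 0.527 0.571 -0.282 -0.254
0.16000000000000003 19 0.532 0.571 -0.283 -0.254
0.18000000000000002 18 0.562 0.571 -0.283 -0.254
0.2 20 0.562 0.572 -0
[... 588 characters left out ...]
, 94.49030303955078), (48.275177001953125, 119.889404296875), 14.227139472961426)
holder 453 ((535.1494140625, -267.18829345703125), (56.97770690917969, 101.4186019897461), 89.50013732910156) [[484.0, -295.0], [586.0, -296.0], [586.0, -239.0], [485.0, -238.0]]
ruler 342 [ 0.56446956 -0.27593467  0.19276501] 0.2284089919133631
0.1 330 0.485 0.585 -0.295 -0.239
0.12000000000000001 226 0.494 0.572 -0.286 -0.256
0.14 160 0.526 0.571 -0.287 -0.254
0.16000000000000003 78 0.561 0.572 -0.287 -0.255
0.18000000000000002 79 0.561 0.572 -0.288 -0.254
0.2 81 0.561 0.572 -0.287 -0.256
0.22000000000000003 104 0.561 0.572 -0.287 -0.256
top ruler 282 140
top mouse 141 99
side ruler 252 193
side mouse 225 116
```

Run:
```python
from h import *
t=np.radians(9.3);R=np.array([[np.cos(t),-np.sin(t)],[np.sin(t),np.cos(t)]]);o=np.array([.529,.0755])
for n in("top","side"):
    d=np.load(f"{n}_d0.npy");W=cloud(n,d)
    B=(W[...,:2]-o)@R
    m=(d>0)&(abs(B[...,1])<.036)&(B[...,0]>.0)&(B[...,0]<.178)&(W[...,2]>.008)&(W[...,2]<.06)
    p=np.c_[B[m],W[m][:,2]];print(n,len(p))
    for x in np.arange(-.0,.18,.01):
        q=p[(p[:,0]>=x)&(p[:,0]<x+.01)]
        if len(q):print(round(x,3),len(q),q[:,1].min().round(3),q[:,1].max().round(3),"z",q[:,2].min().round(3),np.median(q[:,2]).round(3),q[:,2].max().round(3))
```

```text
top 688
0.01 1 -0.004 -0.004 z 0.009 0.009 0.009
0.02 20 -0.019 0.021 z 0.01 0.017 0.021
0.03 66 -0.032 0.023 z 0.009 0.018 0.024
0.04 79 -0.033 0.024 z 0.014 0.03 0.039
0.05 67 -0.033 0.026 z 0.015 0.034 0.04
0.06 70 -0.032 0.028 z 0.013 0.034 0.041
0.07 68 -0.03 0.029 z 0.009 0.034 0.041
0.08 70 -0.029 0.031 z 0.01 0.034 0.039
0.09 64 -0.028 0.033 z 0.011 0.034 0.041
0.1 63 -0.026 0.034 z 0.013 0.034 0.038
0.11 68 -0.025 0.035 z 0.014 0.034 0.041
0.12 43 -0.023 0.034 z 0.011 0.028 0.036
0.13 9 -0.022 0.008 z 0.015 0.018 0.021
side 55
-0.0 14 0.031 0.036 z 0.015 0.039 0.052
0.01 9 0.033 0.036 z 0.01 0.043 0.057
0.02 19 0.011 0.036 z 0.008 0.02 0.06
0.03 13 0.032 0.036 z 0.009 0.029 0.057
```

View pics/top_mouse.png

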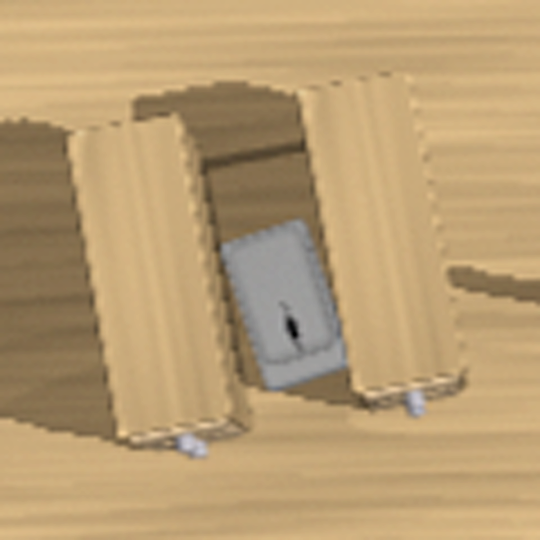

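View pics/side_ruler.png

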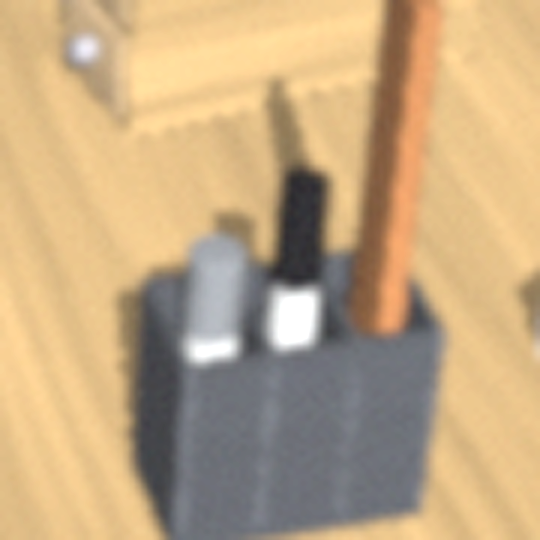

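The ruler is upright at about (0.5665, -0.270) with its top at z = 0.227. The bay origin is about (0.529, 0.0755), yawed 9.3°. The mouse covers bay x from about 0.023 to 0.134, roughly centred in the gap. I'll grasp the ruler across its 10 mm thickness near the top.

```bash
cat >> h.py <<'E'
def down(yaw,s=1):
    x=np.array([0,0,-1.]);y=s*np.array([np.cos(yaw),np.sin(yaw),0]);return np.stack([x,y,np.cross(x,y)],1)
T=np.radians(9.3);RB=np.array([[np.cos(T),-np.sin(T)],[np.sin(T),np.cos(T)]]);OB=np.array([.529,.0755])
def bay(x,y,z):
    return [*(OB+RB@np.array([x,y])),z]
def snap(n,k):
    p,d=manip.grab_frame(n);cv2.imwrite(f"pics/{n}_{k}.png",cv2.convertScaleAbs(p[:,:,::-1],alpha=1.4));return p,d
E
python3 - <<'E'
from h import *
print(manip.current_tcp_rot().round(2).tolist(),manip.current_qpos())
for s in(1,-1):
    for p,y in(([.5665,-.27,.33],0),([.5665,-.27,.175],0),(bay(.157,.004,.33),T),(bay(.157,.004,.172),T),(bay(-.045,0,.172),T)):
        q=manip.inverse_kinematics(p,down(y,s));print(s,np.round(p,3),None if q is None else np.round(q,2))
E
```

```text
[[0.0, 0.42, -0.91], [-0.0, -0.91, -0.42], [-1.0, 0.0, -0.0]] [-1.22357559e+00  3.50673979e-01  1.65178811e+00  3.76661347e-05
  1.13909988e+00 -8.46027524e-02]
1 [ 0.566 -0.27   0.33 ] [-0.52  0.42  1.3  -0.    1.41 -0.52]
1 [ 0.566 -0.27   0.175] [-0.52  0.55  1.49 -0.    1.1  -0.52]
1 [0.683 0.105 0.33 ] [ 0.08  0.56  1.1  -0.    1.49 -0.08]
1 [0.683 0.105 0.172] [ 0.08  0.67  1.3  -0.    1.18 -0.08]
1 [0.485 0.068 0.172] [ 0.04  0.32  1.87 -0.    0.96 -0.12]
-1 [ 0.566 -0.27   0.33 ] [-0.52  0.42  1.3  -0.    1.41  2.62]
-1 [ 0.566 -0.27   0.175] [-0.52  0.55  1.49 -0.    1.1   2.62]
-1 [0.683 0.105 0.33 ] None
-1 [0.683 0.105 0.172] None
-1 [0.485 0.068 0.172] None
```

Run:
```python
from h import *
R=down(0)
manip.move_ptp([.5665,-.27,.31],R)
manip.set_gripper(0.5,60)
manip.move_l([.5665,-.27,.175],max_speed=.15)
manip.set_gripper(0.0,60)
print(manip.current_grip_width(),manip.current_force().round(2),manip.current_ee_pos().round(4),manip.current_time())
manip.move_l([.5665,-.27,.325],max_speed=.15)
print(manip.current_grip_width(),manip.current_force().round(2),manip.current_time())
snap("side","lift");p,d=snap("top","lift")
```

```text
0.10439934820553774 [-0.09  0.03  4.1 ] [ 0.5668 -0.2702  0.1757] 4.6667
0.10969465367185496 [-0.14  0.32 -1.37] 5.8167
```

View pics/side_lift.png

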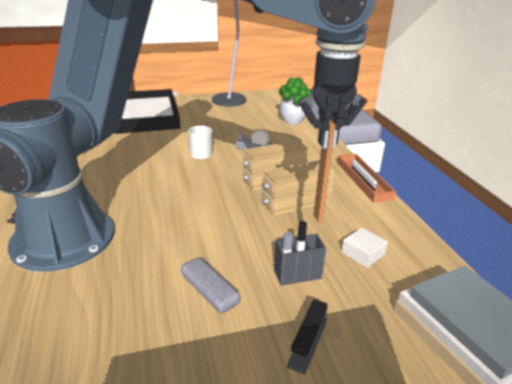

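The ruler is out of the holder, gripped at (328,130), with its lower end at about (320,218). The marker and glue stick stayed in place. I'll measure the lower end and tilt from depth.

```bash
cat >> h.py <<'E'
def ruler_meas(n="side"):
    p,d=manip.grab_frame(n);W=cloud(n,d);c=manip.current_ee_pos()
    m=(d>0)&(np.hypot(W[...,0]-c[0],W[...,1]-c[1])<.05)&(W[...,2]<c[2]-.01)&(W[...,2]>c[2]-.2)
    hsv=cv2.cvtColor(p,cv2.COLOR_RGB2HSV);q=W[m];s=hsv[m]
    for z in np.arange(c[2]-.2,c[2]-.01,.02):
        k=(q[:,2]>=z)&(q[:,2]<z+.02)
        if k.sum()>3:
            a=q[k];print(round(z-c[2]+.01,3),k.sum(),"x",np.percentile(a[:,0]-c[0],[2,98]).round(4),"y",np.percentile(a[:,1]-c[1],[2,98]).round(4))
    print("zmin rel",q[:,2].min()-c[2], "tcp",c.round(4))
E
python3 - <<'E'
from h import *
ruler_meas()
E
```

```text
-0.19 66 x [-0.0395 -0.0235] y [-0.0063  0.0069]
-0.17 68 x [-0.0385  0.0045] y [-0.0164  0.0114]
-0.15 85 x [-0.0049  0.0048] y [-0.0164  0.0118]
-0.13 82 x [-0.0045  0.0054] y [-0.0163  0.0132]
-0.11 86 x [-0.0045  0.0053] y [-0.016   0.0127]
-0.09 91 x [-0.0046  0.0051] y [-0.0164  0.0133]
-0.07 92 x [-0.0043  0.0057] y [-0.016   0.0132]
-0.05 100 x [-0.0044  0.0049] y [-0.0168  0.0151]
-0.03 99 x [-0.0043  0.0049] y [-0.016   0.0128]
-0.01 57 x [-0.0046  0.0063] y [-0.0155  0.0126]
zmin rel -0.1996445201420775 tcp [ 0.5663 -0.2699  0.3241]
```

Run:
```python
from h import *
R=down(T)
manip.move_ptp(bay(.157,.004,.325),R)
print(manip.current_ee_pos(),manip.current_force().round(2))
manip.move_l(bay(.157,.004,.21),max_speed=.12)
print(manip.current_force().round(2),manip.current_time())
snap("side","rake0");snap("top","rake0")
```

```text
[0.68338807 0.1035447  0.32505333] [ 0.45  0.46 -1.08]
[-0.5   0.29 -0.08] 8.5333
```

View pics/side_rake0.png

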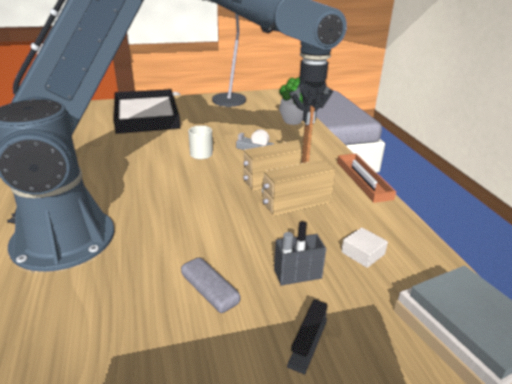

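View pics/top_rake0.png

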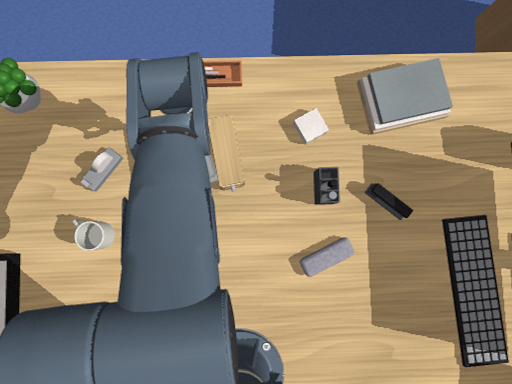

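The side view shows the ruler going down into the gap at (308,140). In the top view the arm hides the bay. Contact forces are near zero, so I'll go down and rake slowly.

Run:
```python
from h import *
manip.move_l(bay(.157,.004,.1755),max_speed=.06)
print(manip.current_ee_pos().round(4),manip.current_force().round(2))
for x in(.12,.06,.0,-.02,-.045):
    manip.move_l(bay(x,.004*max(x,0)/.157,.1755),max_speed=.07)
    print(x,manip.current_force().round(2),manip.current_grip_width(),manip.current_time())
snap("side","rake1");snap("top","rake1");ruler_meas()
for n in("side","top"):print(manip.look_for(n,"mouse")[:2])
```

```text
[0.6834 0.1048 0.1757] [ 0.29  0.84 -0.5 ]
0.12 [-0.15 -0.31 -0.81] 0.11112753865982493 10.0333
0.06 [ 0.34  0.26 -1.63] 0.10684226942321066 11.0417
0.0 [-0.27  0.42  0.06] 0.10905161079392596 12.05
-0.02 [ 0.44 -0.36 -0.07] 0.11427292303484514 12.4833
-0.045 [-0.91  0.09 -0.05] 0.10859884209461242 12.9917
-0.17 293 x [-0.0357  0.0463] y [-0.0448  0.0347]
-0.15 190 x [-0.0468  0.0054] y [-0.0293  0.0174]
-0.13 60 x [-0.0441  0.0061] y [-0.023   0.0163]
-0.11 45 x [-0.006   0.0061] y [-0.0164  0.0147]
-0.09 47 x [-0.0054  0.0089] y [-0.0169  0.0133]
-0.07 51 x [-0.0056  0.0084] y [-0.0184  0.012 ]
-0.05 50 x [-0.0056  0.0085] y [-0.0185  0.0136]
-0.03 48 x [-0.0052  0.0084] y [-0.0181  0.008 ]
-0.01 24 x [-0.0056  0.0081] y [-0.0153  0.0093]
zmin rel -0.17854063447607565 tcp [0.4848 0.0682 0.1754]
[{'at': [0.4167, 0.0439, 0.028], 'confidence': 0.74}]
[]
```

View pics/side_rake1.png

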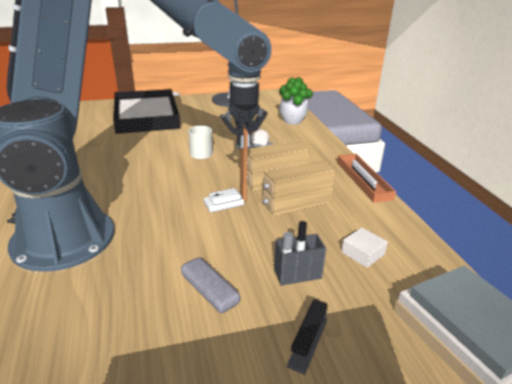

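The mouse has been raked out and lies upright at (224,200), clear of the box fronts. I'll back the ruler off, lift it and return to the holder.

Run:
```python
from h import *
manip.move_l(bay(-.03,0,.1755),max_speed=.05)
manip.move_l(bay(-.03,0,.325),max_speed=.2)
manip.move_ptp([.5665,-.2675,.325],down(0))
manip.dwell(.2)
ruler_meas()
snap("side","ret");p,d=snap("top","ret");np.save("top_d1.npy",d)
B=(cloud("top",d)[...,:2]-OB)@RB;z=cloud("top",d)[...,2]
m=(d>0)&(B[...,0]>-.25)&(B[...,0]<-.02)&(abs(B[...,1])<.15)&(z>.01)&(z<.05)
print(m.sum(),cv2.minAreaRect((B[m]*1000).astype(np.float32)),z[m].max(),manip.current_time())
```

```text
-0.19 68 x [-0.0396 -0.023 ] y [-0.0097  0.0058]
-0.17 64 x [-0.0392  0.0053] y [-0.0155  0.0099]
-0.15 81 x [-0.0042  0.0058] y [-0.0165  0.0132]
-0.13 81 x [-0.0044  0.006 ] y [-0.0157  0.0141]
-0.11 88 x [-0.0043  0.0058] y [-0.0163  0.0144]
-0.09 90 x [-0.0042  0.0057] y [-0.0157  0.0142]
-0.07 95 x [-0.0043  0.0059] y [-0.0164  0.013 ]
-0.05 98 x [-0.0044  0.006 ] y [-0.0159  0.0126]
-0.03 102 x [-0.0039  0.0059] y [-0.0158  0.0134]
-0.01 49 x [-0.0041  0.0055] y [-0.0162  0.0115]
zmin rel -0.19912724229972015 tcp [ 0.5667 -0.2666  0.3252]
724 ((-102.46882629394531, 4.311054229736328), (60.109703063964844, 104.61009979248047), 89.51480865478516) 0.04166588577147862 16.2417
```

View pics/side_ret.png

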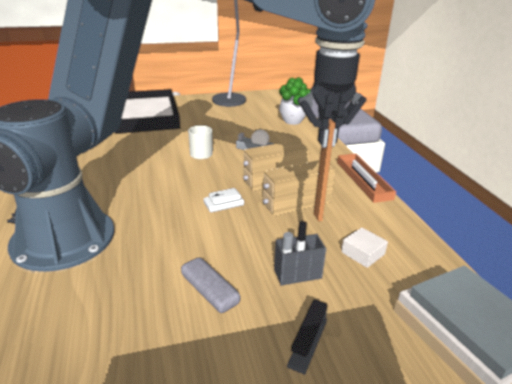

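View pics/top_ret.png

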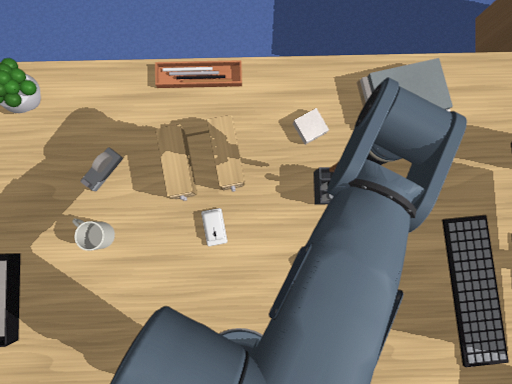

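The mouse is centred at bay (-0.102, 0.004), 50 mm clear of the fronts, and the ruler hasn't shifted in the grip. I'll put it back in its well now.

Run:
```python
from h import *
manip.move_l([.5665,-.266,.25],max_speed=.12)
print(manip.current_force().round(2))
manip.move_l([.5665,-.266,.178],max_speed=.08)
print(manip.current_force().round(2),manip.current_ee_pos().round(4))
manip.set_gripper(0.4)
manip.dwell(.3)
manip.move_l([.5665,-.266,.33],max_speed=.15)
manip.move_ptp([.35,-.40,.40],down(0))
manip.dwell(.5)
for n in("side","top"):
    p,d=snap(n,"end");W=cloud(n,d)
    m=(d>0)&(abs(W[...,0]-.5665)<.04)&(abs(W[...,1]+.267)<.06)&(W[...,2]>.15);q=W[m]
    print(n,m.sum(),[np.percentile(q[:,i],[2,98]).round(3).tolist() for i in range(3)])
    for o in "marker glue mouse ruler mug stapler notes tape pencase".split():
        print(o,[(np.round(r["at"],3).tolist(),round(r["confidence"],2)) for r in manip.look_for(n,o)[:1]])
print(manip.current_time())
```

```text
[0.39 0.05 0.18]
[ 0.58 -0.78 -0.56] [ 0.5668 -0.2661  0.1786]
side 360 [[0.563, 0.574], [-0.283, -0.253], [0.152, 0.227]]
marker [([0.532, -0.275, 0.12], 0.58)]
glue [([0.499, -0.27, 0.108], 0.57)]
mouse [([0.419, 0.044, 0.027], 0.71)]
ruler [([0.563, -0.279, 0.161], 0.86)]
mug [([0.404, 0.368, 0.056], 0.63)]
stapler [([0.477, -0.468, 0.056], 0.67)]
notes [([0.704, -0.244, 0.036], 0.92)]
tape [([0.614, 0.373, 0.045], 0.88)]
pencase [([0.328, -0.283, 0.03], 0.66)]
top 126 [[0.552, 0.573], [-0.279, -0.25], [0.151, 0.229]]
marker [([0.62, 0.12, 0.11], 0.45)]
glue [([0.5, -0.254, 0.119], 0.64)]
mouse [([0.424, 0.067, 0.035], 0.69)]
ruler [([0.562, -0.261, 0.169], 0.53)]
mug [([0.411, 0.415, 0.041], 0.71)]
stapler [([0.487, -0.445, 0.06], 0.79)]
notes [([0.562, -0.261, 0.169], 0.66)]
tape [([0.604, 0.382, 0.033], 0.71)]
pencase []
22.425
```

View pics/side_end.png

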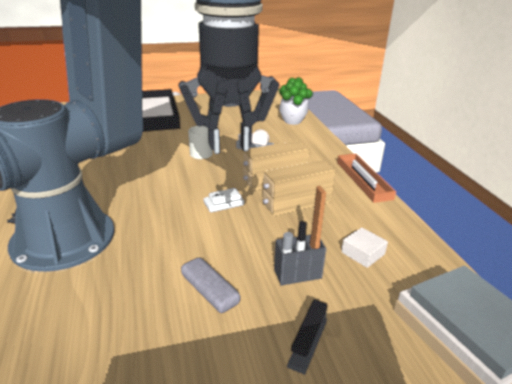

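View pics/top_end.png

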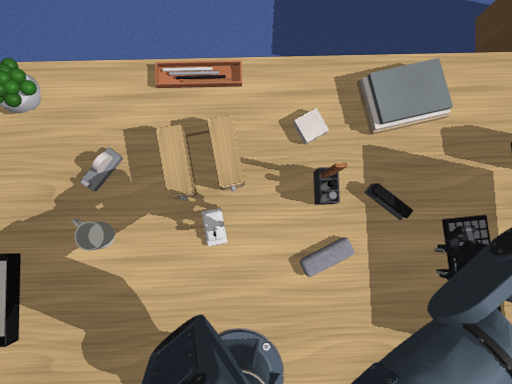

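The side view shows the ruler upright in the holder at (318,218), and the mouse on the open desk at (224,200). The gripper is well above everything, and the top view at (214,227) agrees on the mouse. I'm handing in.

```bash
python3 -c "
from bench import manip
manip.sign_off()"
```

```text
the job is handed in; nothing more can be done
```

I pulled the ruler from its well, lowered it behind the mouse and raked the mouse straight out of the gap. Then I stood the ruler back in the same well and handed the job in at about 22.4 s of the 53 s allowed. No verdict is reported.

**Mouse:** it lies upright with its centre about 102 mm in front of the boxes and 4 mm off the gap's middle line, measured once the ruler had been lifted away. Its near end is about 50 mm clear of the fronts, which is more than the finger's width you asked for. Only the ruler touched it; the fingers stayed about 140 mm above the mouse.

**Ruler:** it stands upright at about (0.568, -0.268) with its top at z of about 0.227, so it is resting on the well floor.

**Bystanders:** the marker, glue stick and everything else looked unmoved in the final pictures.

**Readings that disagreed:**
- The final top-camera look-ups for "marker" and "notes" landed on a drawer box and on the ruler, and "pencase" was not found. I took these as detector errors, because the side camera found all three where they started.
- The side camera's mug and tape readings shifted by 16–40 mm. The gripper partly hid both in that picture, and the top camera put both within 5 mm of where they started.

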